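# Unlock the beaker case and nest one more beaker in it

### The arm

A 7-joint arm with a two-finger parallel gripper is mounted at the origin on the work surface. World frame = base frame: x ahead of the robot, y to its left, z up, the work surface at z = 0. Lengths are in m, angles in rad, forces in N, time in s.
With the tool pointing down it reaches from about 0.35 to 0.9 m from the base axis. Payload 8.1 kg.
Tool frame: the origin (TCP) lies midway between the tips of the shut fingers; the grasp point (between the pads) lies 19 mm behind it (tcp_to_grasp is the distance from the TCP to the grasp point, in m); z points along the fingers, y is the line along which they close (so a half turn about z gives the same grasp; the last joint's range is limited). The gripper opens to 85 mm and grips with 20 to 120 N. Pads are 22 mm wide; open, the fingers measure 114 mm over their backs; the gripper's body (76 mm by 85 mm) begins 54 mm behind the grasp point. The pads swing forward as they close: fully open they stand 13 mm farther back than shut.
Start: joints at [1.182, 0.434, 0.025, 1.573, -0.012, 1.134, -0.075], TCP at [0.176, -0.6, 0.231] pointing down, gripper open.
Joint ranges: [-2.62, 2.62], [-0.44, 2.09], [-1.27, 1.32], [0.08, 2.57], [-1.32, 4.46], [0.12, 2], [-2.74, 2.74]. Speed limits (rad/s): [2.22, 2.22, 3.01, 3.01, 3.14, 3.14, 3.14].

### API

Orientations are given as a unit quaternion [x, y, z, w].
In Python, from workcell import get_state, snapshot, camera_params, job_done, trace, landmark_of, tcp_to_grasp gives the robot as it stands.
- The arm moves only by the tool send_rows, never from a script. Its argument "commands" is a list of rows, each a list of 7 numbers: the shift along the world's x, y, z in mm, then the turn, a rotation vector about the world's x, y, z in degrees, then the closure, from -1 (fully open) to 1 (shut). In form: [[x, y, z, rx, ry, rz, jaw], ...]. A call has 1 to 5 rows; each row shifts and turns the commanded pose from where the row before left it; what a row does not reach is not made up. A row lasts 1/8 s, in which the tool goes at most 62.5 mm and 10.7 degrees, less where a joint would pass 70% of its speed; a pose out of reach is approached as far as the arm can. A call with a gripper value outside its range is refused whole. The fingers move at their own pace and stop on an object; "grip_force" is the grip in N (left out, the last holds). Time passes only in rows, so rows that do not move let the fingers close. It gives the time, the measured TCP pose, the force, the opening and the grip force at its end, in the units of the state.
- get_state(): the state, without advancing time (a new reading comes with each control period).
- snapshot(name): name is "scene" or "top" or "wrist"; returns the picture (420x560x3 uint8, blue, green, red); there is no depth.
- camera_params(name): a dict with "fx", "fy", "cx", "cy" (pixels), "R" (3x3) and "t" (3): a world point X has camera coordinates R X + t. Camera axes: x right, y down, z forward; pixel columns grow to the right and rows downward; lengths in m; the calibration is good to about 2 mm. A picture is of the moment at which its call begins: read the wrist's pose just before it. camera_params takes no time and is no camera call; for the wrist camera it gives the pose at the moment of the call.
- job_done(): hands the job in; it is judged then, once.
Trained networks look in the newest picture that a camera, given by its name, has taken for a name from the list of things; names that differ only in an ending like _2 or _b are one class to them, and where a whole thing is asked for, a point or a joint stands for the part that bears it (a point fixed in the world has none). Each returns a list of dicts, best first, with "conf" (0 to 1); they miss things now and then, are a little off and sometimes report something else, mostly with a low value. They report only what shows in the picture. A call takes as long as a camera call.
- trace(camera, query): "mask" (420x560 bool, what is visible of it) and "rect" ([left, top, width, height] as shares, 0 to 1, of the picture: columns of its width, rows of its height, round what is visible of it).
- landmark_of(camera, query): "at" ([column, row] as shares, 0 to 1, of the picture: columns of its width, rows of its height: a listed point, or the origin of a listed thing).
The state is a dict: "time": time; "qpos": joint angles; "qd": joint speeds; "joint_torque": joint torques, N m; "tool_pos": TCP position; "ee_rot": TCP orientation; "force": force on the tool from outside, world axes, zero at the start; "moment": the same for the moment, N m; "grip_width": finger opening in m; "grip_force": force on a finger pad.
Only numpy, scipy, OpenCV 4.12 (cv2) and the standard library are available. Lean on these libraries where they do the work, as an engineer would, in place of code of your own. Each camera call takes 0.05 s, during which the arm holds its last target. There are 200 camera calls.

### The job

The sloping wooden case holds a steel stacking beaker under a locked hold-down bar. Slide the case's safety tab fully across so that it frees the bar, swing the bar up and back as far as it goes, then take the matching beaker that stands on the table and nest it, upright to the slope, all the way down into the one in the case. Do not drop it, leave tab and bar open, and leave the bowl, the jar and the wooden block where they are.

Things in the scene. Friction and masses are not known exactly. Their poses are not given: they have to be found in the camera images.
- deck: Plywood top of the fixed wooden case, 250 (x) x 200 (y) mm, case 60 mm deep. Origin: centre of the top surface, 119 mm above the table. z: outward normal, always 0.5 rad (28.6 deg) from vertical, leaning to the robot's side; x: up the slope, away from the robot; y: level, across. Turned about vertical by up to 0.3 rad. Nested, beaker_mid is at (10, 0, 26) mm in this frame, its axis along z.
- stack_mouth (a point): Centre of the rim plane of the steel beaker fixed in the case, at (10, 0, 34) mm in the deck frame: same shape as the loose one, square to the slope, its 34 mm band above the plywood, inner radius 30 mm. Nested, the loose beaker's shoulder sits on this rim and its own rim is 34 mm farther out; radial play about 2 mm.
- beaker_mid (a point): Centre (on the axis, 42 mm above the foot) of the loose steel beaker, upright on the table beside the case; z towards its mouth. 84 mm tall, 84 to 168 g. Upper 34 mm: straight band, 66 mm outside diameter, wall 3 mm; below it a shoulder steps in to 54 mm, tapering to a 38 mm foot. Keep fingertips within the top 30 mm of the band, or they meet the other beaker's rim when nesting.
- tab_grip (a point): Point on the upright fin of the steel safety tab at the low, near edge of the case, at (-100, 24 + tab travel, 74) mm in the deck frame. Fin 10 mm thick (deck y), 20 mm wide (deck x), 36 mm tall (deck z); the point is on its mid-plane, 14 mm below its top and 22 mm above the tab's flat tongue, which reaches over the bar's nose. Free space on both sides of the fin.
- tab (a joint): Travel of the safety tab (m), 0 to 0.030, growing as it slides along the deck's +y; starts between 0 and 0.006. It stays where it is left (about 2 N of friction). Its tongue holds the bar down until the travel exceeds about 0.020; fully across is 0.030.
- bar_grip (a point): Centre of the bar's cross handle: steel cylinder, diameter 18 mm, 28 mm long, axis along deck y, standing 30 mm above the flat bar (22 mm wide, 6 mm thick). Its flat ends can be pinched; it then turns in the grip as the bar swings. At (-55, 0, 71) mm in the deck frame while the bar is down.
- bar_hinge (a point): Point on the bar's hinge axis (along deck y) near the high edge of the case, at (85, 0, 41) mm in the deck frame. The bar runs from here down the slope, 4 mm above the fixed beaker's rim, to its nose under the safety tab; bar_grip is 140 mm along it and 30 mm above it.
- bar (a joint): Angle of the bar (rad): 0 is down, parallel to the slope, 1.57 is square to the slope, 1.75 is the stop. Its handle moves up and away from the robot as it grows. It stays where it is left (stiff hinge, 2 to 3 N at the handle).
- bowl: Bystander: steel bowl, 104 mm across the rim, 48 mm high, loose; origin at the centre of its underside.
- jar: Bystander: white lidded jar, 68 mm diameter, 88 mm high, loose; origin at the centre of its underside.
- brick: Bystander: dark wooden toy block, 70 x 45 x 45 mm, loose; origin at the centre of its underside.

How it is judged:
By the outcome, as a careful person would: the job done as asked, in the order asked, and still so for the second after the job is handed in, with the robot touching nothing.
It also fails if it takes over 66 s, if anything falls off the work surface, if the arm or the gripper's body presses on something with over 40 N, if the wrist force passes 120 N, or if a joint passes its speed limit or range.

## Working session

There is one attempt and no reset: what is moved stays moved. The work goes in short steps, Python scripts to look and compute and a tool call to move; the robot and the scene stay as the last step left them, time stands still between calls to the robot, and variables do not carry over. Pictures are saved under pics/ and viewed, at most 13 in all, crops included, and the job is handed in when it is done.

Besides the shell and the picture viewer there is one more tool, called as a command line: name --pt "numbers of a row" for each row, then --argument value for the rest. send_rows: Moves the arm, as the interface text tells. Its arguments: {"type":"object","properties":{"commands":{"type":"array"},"grip_force":{"type":"number"}},"required":["commands"]}

```bash
mkdir -p pics; cat > h.py <<'E'
import numpy as np, cv2
from scipy.spatial.transform import Rotation as Ro
from scipy.optimize import least_squares
from workcell import *
def px(d): return np.array([d["at"][0]*560,d["at"][1]*420])
def proj(c,X):
    p=camera_params(c) if isinstance(c,str) else c
    q=np.asarray(p["R"])@np.asarray(X)+np.asarray(p["t"]).ravel()
    return np.array([p["fx"]*q[0]/q[2]+p["cx"],p["fy"]*q[1]/q[2]+p["cy"]])
def tri(obs): # list of (params,uv)
    return least_squares(lambda X:np.concatenate([proj(p,X)-u for p,u in obs]),[0.5,0,0.1])
def onplane(p,u,z):
    R=np.asarray(p["R"]);t=np.asarray(p["t"]).ravel();c=-R.T@t
    d=R.T@np.array([(u[0]-p["cx"])/p["fx"],(u[1]-p["cy"])/p["fy"],1]);return c+d*(z-c[2])/d[2]
def deckR(yaw):
    z=Ro.from_euler('z',yaw).apply([-np.sin(.5),0,np.cos(.5)]);x=Ro.from_euler('z',yaw).apply([np.cos(.5),0,np.sin(.5)])
    return np.array([x,np.cross(z,x),z]).T
E
python3 - <<'E'
from h import *
s=get_state();print(s["time"],s["tool_pos"],s["ee_rot"],tcp_to_grasp, s["grip_width"])
O={}
for c in("scene","top"):
    im=snapshot(c);cv2.imwrite(f"pics/{c}0.png",im);p=camera_params(c)
    print(c,-np.asarray(p["R"]).T@np.asarray(p["t"]).ravel())
    for n in["deck","stack_mouth","beaker_mid","tab_grip","bar_grip","bar_hinge","bowl","jar","brick"]:
        r=landmark_of(c,n);print(n,[(px(d).round(1).tolist(),round(d["conf"],2)) for d in r[:2]])
        if r:O.setdefault(n,[]).append((p,px(r[0])))
for n,o in O.items():
    if len(o)==2:
        r=tri(o);print(n,(r.x*1000).round(1),"res",r.fun.round(1))
E
```

```text
0.0 [ 0.17602686 -0.59915706  0.23051452] [ 9.89810706e-01  1.42387192e-01 -1.69779432e-04 -7.90028018e-04] 0.0187 0.085108342777066
scene [ 1.30410126 -0.77268885  0.81700066]
deck [([312.4, 227.1], 0.7), ([372.9, 215.0], 0.67)]
stack_mouth [([306.3, 209.8], 0.8), ([127.3, 299.8], 0.32)]
beaker_mid [([198.1, 310.4], 0.64)]
tab_grip [([266.9, 203.3], 0.56)]
bar_grip [([276.1, 204.9], 0.85)]
bar_hinge [([333.3, 205.0], 0.67)]
bowl []
jar [([323.5, 183.1], 0.64), ([129.3, 295.4], 0.57)]
brick [([277.8, 205.0], 0.64), ([371.9, 214.7], 0.58)]
top [ 0.52179504 -0.01874702  1.05344001]
deck [([287.0, 165.8], 0.76)]
stack_mouth [([289.4, 168.4], 0.56)]
beaker_mid [([414.2, 190.8], 0.75)]
tab_grip [([293.8, 219.2], 0.61)]
bar_grip [([297.1, 198.2], 0.78)]
bar_hinge [([279.5, 133.7], 0.72)]
bowl [([149.5, 268.2], 0.87)]
jar [([437.3, 270.9], 0.61)]
brick [([174.2, 186.8], 0.58)]
deck [687.5   7.4 113.9] res [-1.3  0.2 -0.9 -0.9]
stack_mouth [674.    1.3 158.3] res [-1.3  0.2 -0.9 -0.9]
beaker_mid [ 630.5 -290.6   38.2] res [0.1 0.  0.1 0.1]
tab_grip [565.6  -7.3 135.4] res [ 0.3 -0.   0.2  0.2]
bar_grip [607.3 -17.  153.3] res [ 1.3 -0.1  0.9  0.8]
bar_hinge [738.9  17.4 190.8] res [-0.  0. -0. -0.]
jar [ 572.2 -148.2  256.4] res [-1.022e+02  1.000e-01 -6.810e+01 -6.010e+01]
brick [579.7 202.7  62.4] res [47.7 -9.4 29.8 30.1]
```

```bash
python3 -c "
import cv2,numpy as np
a=cv2.imread('pics/scene0.png');b=cv2.imread('pics/top0.png');m=np.hstack([a,b]);cv2.imwrite('pics/both0.png',cv2.resize(m,(800,300),interpolation=cv2.INTER_AREA))"
```

```text
(no output)
```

View pics/both0.png

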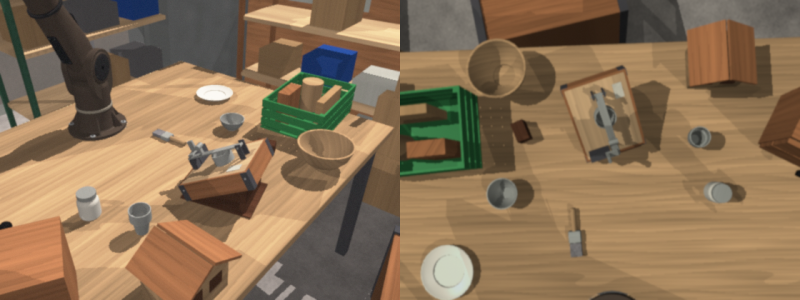

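The left half (scene) shows the case with its tab, bar and handle around (270–330, 205) in full-resolution pixels, and the loose beaker at (198, 310). In the right half (top), the case is at (289, 168), the beaker at (414, 191) and the jar at (437, 271). The small cup near the beaker's spot fits the description. I'll fit the deck pose to all of these points together.

```bash
cat >> h.py <<'E'
PT=dict(deck=[0,0,0],stack_mouth=[10,0,34],bar_grip=[-55,0,71],bar_hinge=[85,0,41])
def world(v,P):return np.array([P[0],P[1],.119])+deckR(P[2])@(np.asarray(v)/1000)
def fit(obs): # obs: (name,params,uv)
    def f(P):
        o=[]
        for n,p,u in obs:
            v=[-100,24+P[3]*1000,74] if n=="tab_grip" else PT[n]
            o.append(proj(p,world(v,P))-u)
        return np.concatenate(o)
    return least_squares(f,[.68,0,.25,.003],loss="soft_l1",f_scale=1.5)
E
python3 - <<'E'
from h import *
p={c:camera_params(c) for c in("scene","top")}
O=dict(scene=dict(deck=[312.4,227.1],stack_mouth=[306.3,209.8],tab_grip=[266.9,203.3],bar_grip=[276.1,204.9],bar_hinge=[333.3,205.0]),
top=dict(deck=[287.0,165.8],stack_mouth=[289.4,168.4],tab_grip=[293.8,219.2],bar_grip=[297.1,198.2],bar_hinge=[279.5,133.7]))
r=fit([(n,p[c],np.array(u)) for c in O for n,u in O[c].items()])
P=r.x;print(P,r.fun.reshape(-1,2).round(1).tolist())
for n,v in dict(PT,tab_grip=[-100,24+P[3]*1000,74]).items():print(n,(world(v,P)*1000).round(1))
print("nested",world([10,0,26],P));
for n,u,z in(("beaker",[414.2,190.8],.042),("jar",[437.3,270.9],0),("brick",[174.2,186.8],0),("bowl",[149.5,268.2],0)):print(n,onplane(p["top"],u,z))
E
```

```text
[ 0.68646414  0.00358719  0.24259574 -0.00488611] [[-2.6, -1.1], [0.6, 2.7], [-0.9, -0.7], [1.3, -1.0], [0.2, -1.7], [0.8, -0.9], [-1.1, -2.9], [0.3, 1.7], [0.5, 1.1], [0.1, -1.1]]
deck [686.5   3.6 119. ]
stack_mouth [679.2   1.8 153.6]
bar_grip [606.6 -16.2 154.9]
bar_hinge [739.8  16.8 195.7]
tab_grip [562.2  -7.5 136. ]
nested [0.68288293 0.00270095 0.1466114 ]
beaker [ 0.63027509 -0.28942028  0.042     ]
jar [ 0.44002965 -0.34666279  0.        ]
brick [0.66047904 0.29116594 0.        ]
bowl [0.46017035 0.35303832 0.        ]
```

send_rows --pt "20 30 40 0 0 -2.5 -0.2" --pt "25 40 30 0 0 0 -0.2" --pt "28 46 20 0 0 0 -0.2" --pt "30 48 10 0 0 0 -0.2" --pt "30 48 0 0 0 0 -0.2"

```text
time: 1.62
tool_pos: [0.3103, -0.3864, 0.3325]
ee_rot: [0.993, 0.121, 0.001, 0.001]
force: [0.9, -0.2, -0.7]
grip_width: 0.0512
grip_force: 0.0
```

send_rows --pt "30 48 0 0 0 0 -0.2" --pt "30 48 0 0 0 0 -0.2" --pt "30 48 0 0 0 0 -0.2" --pt "30 48 0 0 0 0 -0.2" --pt "30 48 0 0 0 0 -0.2"

```text
time: 2.25
tool_pos: [0.4599, -0.1461, 0.3317]
ee_rot: [0.993, 0.121, 0.0, 0.0]
force: [0.5, -0.2, -0.5]
grip_width: 0.0514
grip_force: 0.0
```

send_rows --pt "30 48 0 0 0 0 -0.2" --pt "30 40 0 0 0 0 -0.2" --pt "22 35 0 0 0 0 -0.2" --pt "0 0 0 0 0 0 -0.2"

```text
time: 2.75
tool_pos: [0.5421, -0.021, 0.331]
ee_rot: [0.992, 0.123, 0.0, -0.001]
force: [-0.7, -0.5, 0.3]
grip_width: 0.0512
grip_force: 0.0
```

```bash
python3 - <<'E'
from h import *
s=get_state();print(s["time"],s["tool_pos"],Ro.from_quat(s["ee_rot"]).as_matrix().round(3).tolist(),s["grip_width"],s["force"])
p=camera_params("wrist");im=snapshot("wrist");cv2.imwrite("pics/w1.png",im)
print("cam",-np.asarray(p["R"]).T@np.asarray(p["t"]).ravel(),np.asarray(p["R"])[2])
obs=[]
for n in["deck","stack_mouth","tab_grip","bar_grip","bar_hinge"]:
    r=landmark_of("wrist",n);print(n,[(px(d).round(1).tolist(),round(d["conf"],2)) for d in r[:2]])
    if r:obs.append((n,p,px(r[0])))
Pf=[ 0.68646414,0.00358719,0.24259574,0]
for n,_,u in obs:print(n,"pred",proj(p,world(dict(PT,tab_grip=[-100,24,74])[n],Pf)).round(1))
if len(obs)>2:
    r=fit(obs);print(r.x,r.fun.reshape(-1,2).round(1).tolist())
E
```

```text
2.75 [ 0.5420924  -0.02098083  0.33104271] [[0.969, 0.245, -0.0], [0.245, -0.969, 0.002], [0.0, -0.002, -1.0]] 0.051197312250785464 [-0.73155025 -0.50901184  0.33503487]
cam [ 0.60920121 -0.00395984  0.47466963] [-0.26678444 -0.0665144  -0.96145821]
deck [([290.2, 40.1], 0.63)]
stack_mouth [([21.6, 157.2], 0.73), ([293.4, 37.1], 0.67)]
tab_grip [([269.8, 162.8], 0.74)]
bar_grip [([292.8, 121.4], 0.68)]
bar_hinge []
deck pred [291.1  38.8]
stack_mouth pred [292.3  38.9]
tab_grip pred [267.3 163.5]
bar_grip pred [291.1 124.1]
[0.68523618 0.0067608  0.29889357 0.0008297 ] [[-2.4, -0.8], [267.5, -117.8], [0.1, 2.3], [-0.4, 3.0]]
```

View pics/w1.png

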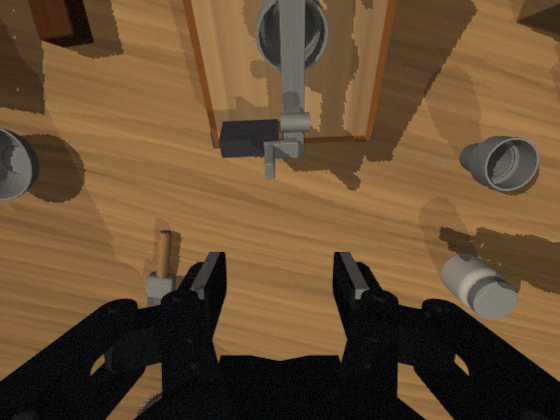

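The wrist view shows the fin at about (270, 163), the handle at (294, 122) and the fixed beaker's mouth at (292, 33). Predictions agree within about 3 px. The top-ranked stack_mouth at (21, 157) is the bowl, so I'll use the second hit and refit with all views.

```bash
python3 - <<'E'
from h import *
p={c:camera_params(c) for c in("scene","top","wrist")}
O=dict(scene=dict(deck=[312.4,227.1],stack_mouth=[306.3,209.8],tab_grip=[266.9,203.3],bar_grip=[276.1,204.9],bar_hinge=[333.3,205.0]),
top=dict(deck=[287.0,165.8],stack_mouth=[289.4,168.4],tab_grip=[293.8,219.2],bar_grip=[297.1,198.2],bar_hinge=[279.5,133.7]),
wrist=dict(deck=[290.2,40.1],stack_mouth=[293.4,37.1],tab_grip=[269.8,162.8],bar_grip=[292.8,121.4]))
r=fit([(n,p[c],np.array(u)) for c in O for n,u in O[c].items()])
P=r.x;print(P,r.fun.reshape(-1,2).round(1).tolist())
np.save("P.npy",P)
for n,v in dict(PT,tab_grip=[-100,24+P[3]*1000,74]).items():print(n,(world(v,P)*1000).round(1))
print(deckR(P[2]).round(3).tolist())
w=p["wrist"];r=landmark_of("wrist","beaker_mid");print([(px(d),d["conf"]) for d in r],[onplane(w,px(d),.042).round(4) for d in r],w["fx"])
E
```

```text
[ 6.86691911e-01 -5.26589420e-04  2.73656514e-01  5.10114327e-04] [[-3.7, -0.2], [-0.5, 3.6], [-1.9, -0.4], [-0.4, 0.4], [-0.6, -1.2], [2.7, -1.0], [0.9, -3.1], [1.6, 2.1], [3.6, 0.6], [1.4, -1.0], [-1.3, -3.3], [-3.1, -0.4], [-0.6, -0.3], [-0.6, 0.6]]
deck [ 6.867e+02 -5.000e-01  1.190e+02]
stack_mouth [679.4  -2.6 153.6]
bar_grip [607.4 -22.8 154.9]
bar_hinge [739.6  14.3 195.7]
tab_grip [561.4 -10.2 136. ]
[[0.845, -0.27, -0.462], [0.237, 0.963, -0.13], [0.479, 0.0, 0.878]]
[(array([487.704, 159.306]), 0.86)] [array([ 0.6231, -0.2969,  0.042 ])] 318.66174922847034
```

```bash
python3 -c "
import cv2
a=cv2.imread('pics/w1.png')[0:190,175:425];a=cv2.convertScaleAbs(a,alpha=1.4,beta=20);cv2.imwrite('pics/w1c.png',cv2.resize(a,None,fx=3,fy=3,interpolation=cv2.INTER_CUBIC))"
```

```text
(no output)
```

View pics/w1c.png

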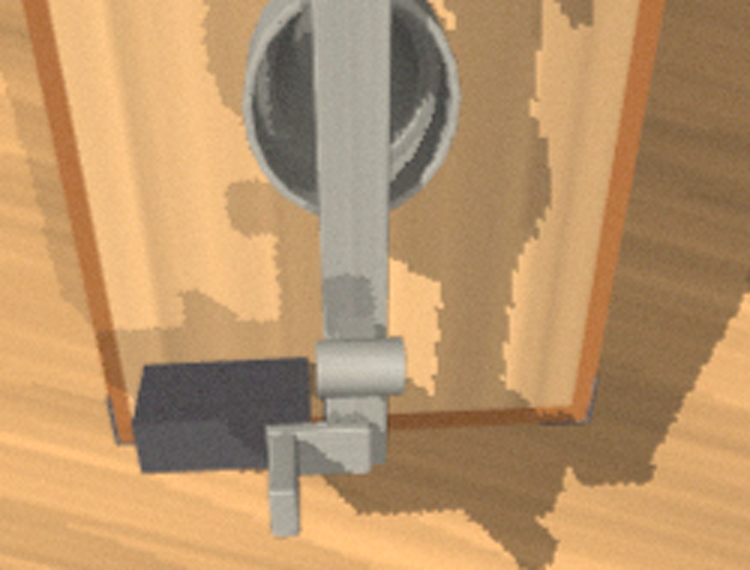

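The crop shows the plywood's low corners at about (215.7, 147.3) and (370, 140), and the rim centre at (292.3, 34.3). The handle centre is at (295.3, 122.3) and the fin's top at (269.7, 170.7). These hand-read points can refine the yaw.

```bash
cat >> h.py <<'E'
PT.update(cl=[-125,100,0],cr=[-125,-100,0])
E
python3 - <<'E'
from h import *
p=camera_params("wrist")
A=[("cl",[215.7,147.3]),("cr",[370,140]),("stack_mouth",[292.3,34.3]),("bar_grip",[295.3,122.3]),("tab_grip",[269.8,162.8])]
for sel in(A,A[2:],A[:2]+A[4:]):
    r=fit([(n,p,np.array(u)) for n,u in sel]);P=r.x
    print(P.round(4),r.fun.reshape(-1,2).round(1).tolist())
    if sel is A:
        for n,v in dict(PT,tab_grip=[-100,24+P[3]*1000,74]).items():print(n,(world(v,P)*1000).round(1))
        print("fintop",proj(p,world([-100,24+1000*P[3],88],P)));np.save("P.npy",P)
E
```

```text
[ 0.6874 -0.0021  0.2887  0.0036] [[-1.1, -0.4], [0.5, -0.8], [0.2, 2.2], [0.1, -0.5], [-0.0, -0.0]]
deck [687.4  -2.1 119. ]
stack_mouth [680.1  -4.2 153.6]
bar_grip [608.5 -25.5 154.9]
bar_hinge [740.   13.6 195.7]
cl [553.7  62.6  59.1]
cr [ 610.7 -129.2   59.1]
tab_grip [561.3 -10.7 136. ]
fintop [269.84273263 170.88949383]
[ 0.6878 -0.0017  0.2921  0.0038] [[-0.1, 1.6], [0.1, -1.1], [-0.0, -0.4]]
[ 0.687  -0.0028  0.2859  0.0039] [[-0.8, -0.2], [0.8, -0.1], [0.0, 0.4]]
```

send_rows --pt "18 10 -50 0 0 2.4 -0.2" --pt "0 0 -50 0 0 0 -0.2" --pt "0 0 -50 0 0 0 -0.2" --pt "0 0 -30 0 0 0 -0.2" --pt "0 0 0 0 0 0 -0.2"

```text
time: 3.72
tool_pos: [0.5575, -0.0155, 0.1495]
ee_rot: [0.99, 0.141, -0.002, -0.0]
force: [0.1, 0.3, 0.6]
grip_width: 0.0509
grip_force: 0.0
```

```bash
python3 - <<'E'
from h import *
s=get_state();print(s["tool_pos"],Ro.from_quat(s["ee_rot"]).as_matrix().round(3).tolist())
cv2.imwrite("pics/w2.png",snapshot("wrist"));p=camera_params("wrist");P=np.load("P.npy")
for n in("tab_grip","bar_grip"):
    r=landmark_of("wrist",n);print(n,[(px(d),d["conf"]) for d in r[:2]],proj(p,world(dict(PT,tab_grip=[-100,24+P[3]*1000,74])[n],P)))
E
```

```text
[ 0.55747467 -0.01553338  0.14952525] [[0.96, 0.279, -0.004], [0.279, -0.96, -0.0], [-0.004, -0.001, -1.0]]
tab_grip [(array([262.808, 240.114]), 0.81)] [272.69117252 245.20243893]
bar_grip [(array([320.376, 168.588]), 0.7)] [333.21318806 175.5121025 ]
```

View pics/w2.png

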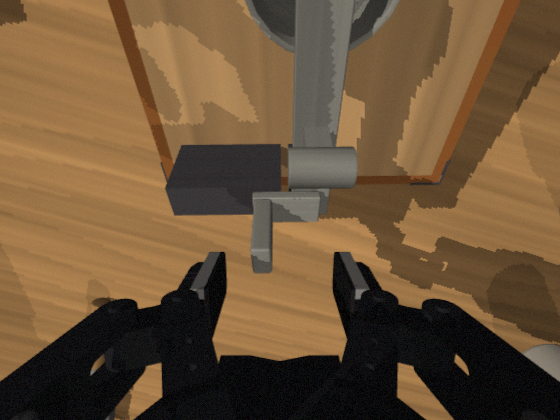

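My wrist fit used camera parameters read after the arm had settled, not at the moment of the picture. I'll repeat it now with the arm at rest, reading the parameters before each shot.

```bash
python3 - <<'E'
from h import *
s=get_state();print(s["time"],s["tool_pos"],Ro.from_quat(s["ee_rot"]).as_matrix().round(3).tolist(),s["qd"])
p=camera_params("wrist");im=snapshot("wrist");cv2.imwrite("pics/w3.png",im);p2=camera_params("wrist")
print(np.abs(np.array(p["t"])-np.array(p2["t"])).max())
obs=[]
for n in("tab_grip","bar_grip","stack_mouth","deck"):
    r=landmark_of("wrist",n);print(n,[(px(d).round(1),round(d["conf"],2)) for d in r[:2]])
    if n in("tab_grip","bar_grip") and r:obs.append((n,p,px(r[0])))
W=[("cl",p,np.array([173,213.])),("cr",p,np.array([440,183.]))]
for Pf in([ 0.68646,0.00359,0.2426,0],np.load("P.npy")):
    for n,_,u in obs+W:print(n,u.round(1),"pred",proj(p,world(dict(PT,tab_grip=[-100,24+Pf[3]*1000,74])[n],Pf)).round(1))
r=fit(obs+W);print("wrist",r.x,r.fun.reshape(-1,2).round(1).tolist())
for n in("tab_grip","bar_grip"):print(n,world(dict(PT,tab_grip=[-100,24+r.x[3]*1000,74])[n],r.x))
E
```

```text
3.875 [ 0.56018869 -0.01480374  0.15301959] [[0.96, 0.28, 0.002], [0.28, -0.96, -0.0], [0.002, 0.001, -1.0]] [-0.00315322 -0.01137725 -0.00140618 -0.00397815  0.00030556 -0.00297723
 -0.00023315]
0.00023949638538145468
tab_grip [(array([265.1, 244.7]), 0.86)]
bar_grip [(array([316.3, 174. ]), 0.95)]
stack_mouth []
deck []
tab_grip [265.1 244.7] pred [258.4 243.2]
bar_grip [316.3 174. ] pred [311.4 176.2]
cl [173. 213.] pred [164.8 184.7]
cr [440. 183.] pred [426.8 195.2]
tab_grip [265.1 244.7] pred [272.7 246.6]
bar_grip [316.3 174. ] pred [332.4 177.9]
cl [173. 213.] pred [179.5 191.7]
cr [440. 183.] pred [441.6 190.3]
wrist [0.68523317 0.00990766 0.35035524 0.00328469] [[0.1, 2.0], [0.6, 0.6], [0.4, -15.5], [-4.3, -2.7]]
tab_grip [ 0.56011893 -0.00676357  0.13599856]
bar_grip [ 0.60792695 -0.01834244  0.15493996]
```

```bash
python3 - <<'E'
from h import *
s=get_state();p=camera_params("wrist");T=Ro.from_quat(s["ee_rot"]).as_matrix();R=np.array(p["R"]);c=-R.T@np.array(p["t"]).ravel()
Rc=R@T; cc=T.T@(c-s["tool_pos"])   # cam in tool
np.savez("hand.npz",Rc=Rc,cc=cc)
T1=Ro.from_matrix([[0.969,0.245,0],[0.245,-0.969,0.002],[0,-0.002,-1]]).as_matrix()
R1=Rc@T1.T;c1=np.array([.5420924,-.02098083,.33104271])+T1@cc;print(c1,R1[2])
p1=dict(p,R=R1,t=-R1@c1)
q={k:camera_params(k) for k in("scene","top")}
W1=[(n,p1,np.array(u)) for n,u in[("cl",[215.7,147.3]),("cr",[370,140]),("stack_mouth",[292.3,34.3]),("bar_grip",[295.3,122.3]),("tab_grip",[269.8,162.8])]]
W3=[("tab_grip",p,np.array([265.1,244.7])),("bar_grip",p,np.array([318,173.])),("cr",p,np.array([440,183.]))]
O=dict(scene=dict(deck=[312.4,227.1],stack_mouth=[306.3,209.8],tab_grip=[266.9,203.3],bar_grip=[276.1,204.9],bar_hinge=[333.3,205.0]),
top=dict(deck=[287.0,165.8],stack_mouth=[289.4,168.4],tab_grip=[293.8,219.2],bar_grip=[297.1,198.2],bar_hinge=[279.5,133.7]))
N=[(n,q[c],np.array(u)) for c in O for n,u in O[c].items()]
for o in(W1,W1+W3,N+W1+W3):
    r=fit(o);print(r.x.round(4),r.fun.reshape(-1,2).round(1).tolist())
    for n in("tab_grip","bar_grip"):print(n,world(dict(PT,tab_grip=[-100,24+r.x[3]*1000,74])[n],r.x).round(4))
np.save("P.npy",r.x)
E
```

```text
[ 0.60921151 -0.00397553  0.474611  ] [-0.26709581 -0.06640418 -0.96137938]
[0.6883 0.0044 0.2953 0.0035] [[-1.1, -0.5], [0.8, -0.7], [0.1, 2.0], [-0.0, -0.5], [-0.0, -0.0]]
tab_grip [ 0.5624 -0.0051  0.136 ]
bar_grip [ 0.6096 -0.0195  0.1549]
[0.6875 0.0056 0.3093 0.0034] [[-0.7, 1.0], [1.0, -1.5], [-1.2, 2.7], [-0.2, -0.0], [0.5, 0.7], [-0.3, -1.4], [3.0, -0.8], [-3.4, 1.3]]
tab_grip [ 0.5618 -0.0059  0.136 ]
bar_grip [ 0.6091 -0.0195  0.1549]
[0.6875 0.0049 0.3021 0.003 ] [[-1.9, -1.1], [1.3, 2.7], [-0.6, -1.0], [1.0, 0.0], [1.5, -2.5], [0.2, -1.3], [-1.6, -3.4], [-0.4, 1.9], [2.1, -0.0], [-2.0, -1.1], [-0.9, 0.6], [0.8, -0.7], [-0.5, 2.8], [-0.1, 0.1], [0.6, 0.7], [-0.1, -1.4], [3.1, -0.4], [-3.7, 2.5]]
tab_grip [ 0.5618 -0.006   0.136 ]
bar_grip [ 0.6089 -0.0196  0.1549]
```

send_rows --pt "1 9 -16 0 0 0.8 -0.2" --pt "0 0 -15 0 0 0 -0.2" --pt "0 0 0 0 0 0 0.9" --pt "0 0 0 0 0 0 0.9" --pt "0 0 0 0 0 0 0.9" --grip_force 40

```text
time: 4.75
tool_pos: [0.5603, -0.0058, 0.1204]
ee_rot: [0.989, 0.148, 0.0, 0.0]
force: [0.5, 0.9, -3.5]
grip_width: 0.0093
grip_force: 40.3
```

send_rows --pt "-2 7 0 0 0 0 0.9" --pt "-2 7 0 0 0 0 0.9" --pt "-2 6 0 0 0 0 0.9" --pt "-2 6 0 0 0 0 0.9" --pt "0 0 0 0 0 0 0.9"

```text
time: 5.38
tool_pos: [0.5524, 0.0204, 0.1204]
ee_rot: [0.989, 0.148, 0.0, 0.0]
force: [1.7, -2.3, -3.0]
grip_width: 0.0092
grip_force: 40.9
```

```bash
python3 - <<'E'
from h import *
s=get_state();print(s["tool_pos"],s["force"],s["moment"],s["grip_width"],s["grip_force"])
p=camera_params("wrist");cv2.imwrite("pics/w4.png",snapshot("wrist"))
for n in("tab_grip","bar_grip"):
    r=landmark_of("wrist",n);print(n,[(px(d),d["conf"]) for d in r[:2]])
E
```

```text
[0.55240459 0.02036299 0.12040794] [ 1.6712496  -2.27902955 -2.97973185] [-0.61271469 -0.42677736 -0.12584995] 0.009225163415359283 40.85234820842743
tab_grip []
bar_grip [(array([431.816, 199.416]), 0.86)]
```

View pics/w4.png

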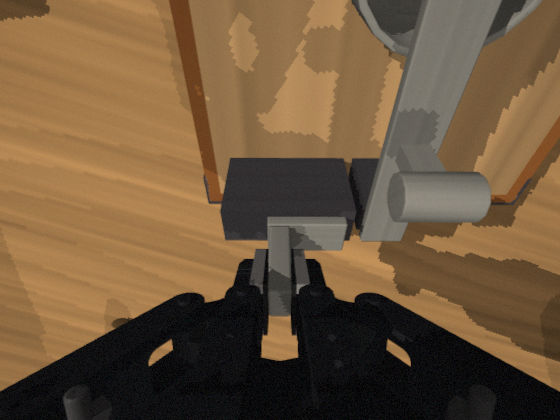

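The view shows the fin held at (279, 262) and the tongue clear of the bar. I'll push on to the stop and watch the force.

send_rows --pt "-0.6 1.9 0 0 0 0 0.9" --pt "-0.6 1.9 0 0 0 0 0.9" --pt "0 0 0 0 0 0 0.9"

```text
time: 5.9
tool_pos: [0.5523, 0.0208, 0.1203]
ee_rot: [0.989, 0.147, 0.001, 0.002]
force: [6.9, -11.3, -5.2]
grip_width: 0.0093
grip_force: 40.5
```

The tab is against its stop: 11 N with no further travel. Next I release it, lift, and go over the handle.

send_rows --pt "1.2 -3.6 0 0 0 0 0.9" --pt "0 0 0 0 0 0 -0.2" --pt "0 0 0 0 0 0 -0.2" --pt "0 0 40 0 0 0 -0.2" --pt "0 0 40 0 0 0 -0.2"

```text
time: 6.52
tool_pos: [0.5516, 0.0213, 0.2011]
ee_rot: [0.989, 0.149, -0.001, -0.0]
force: [0.3, -0.2, 0.3]
grip_width: 0.0514
grip_force: 0.0
```

send_rows --pt "28 -20 10 0 0 0 -0.2" --pt "28 -20 0 0 0 0 -0.2" --pt "0 0 0 0 0 0 -0.2" --pt "0 0 0 0 0 0 -0.2"

```text
time: 7.02
tool_pos: [0.6075, -0.0184, 0.21]
ee_rot: [0.989, 0.149, -0.0, -0.0]
force: [-0.2, 0.3, -0.1]
grip_width: 0.0511
grip_force: 0.0
```

```bash
python3 - <<'E'
from h import *
s=get_state();print(s["time"],s["tool_pos"],Ro.from_quat(s["ee_rot"]).as_matrix().round(3).tolist(),s["force"])
p=camera_params("wrist");im=snapshot("wrist");cv2.imwrite("pics/w5.png",im);P=np.load("P.npy")
for n in("bar_grip","tab_grip","stack_mouth"):
    r=landmark_of("wrist",n);print(n,[(px(d).round(1),d["conf"]) for d in r[:2]],proj(p,world(dict(PT,tab_grip=[-100,54,74])[n],P)))
    if r and n=="bar_grip":print(onplane(p,px(r[0]),.155))
t=proj(p,s["tool_pos"]);print("tcp",t)
E
```

```text
7.025 [ 0.6074602  -0.01837506  0.21002401] [[0.956, 0.294, -0.001], [0.294, -0.956, 0.001], [-0.001, -0.001, -1.0]] [-0.18125589  0.32476027 -0.07222726]
bar_grip [(array([280.5, 226.7]), 0.69)] [281.9966735 225.7394338]
[ 0.60800842 -0.01885983  0.155     ]
tab_grip [(array([211.6, 270.1]), 0.77), (array([531.1, 250.4]), 0.36)] [209.91160527 269.30477575]
stack_mouth [(array([280.6, 108.5]), 0.84)] [281.92770946 106.4981832 ]
tcp [279.64129884 264.15086691]
```

View pics/w5.png

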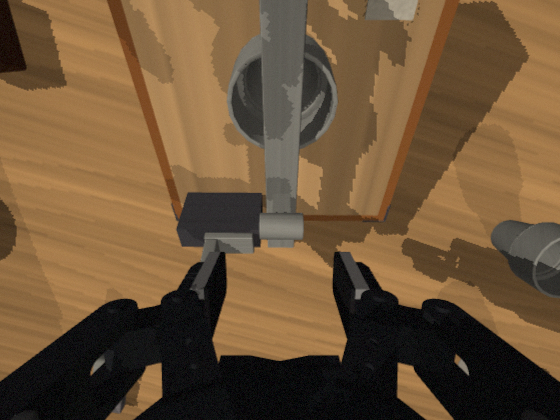

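Vision and the fit agree within 2 px, with the handle at (281, 227). I'll descend and pinch it.

send_rows --pt "0.5 -0.6 -38 0 0 0 -0.2" --pt "0 0 -38 0 0 0 -0.2" --pt "0 0 0 0 0 0 0.9" --pt "0 0 0 0 0 0 0.9" --pt "0 0 0 0 0 0 0.9" --grip_force 40

```text
time: 7.85
tool_pos: [0.6072, -0.0196, 0.1351]
ee_rot: [0.989, 0.149, -0.001, -0.0]
force: [-5.6, 1.0, -4.3]
grip_width: 0.0275
grip_force: 42.4
```

send_rows --pt "-2.1 -0.6 10.3 0 0 0 0.9" --pt "-2.1 -0.6 10.3 0 0 0 0.9" --pt "-1.3 -0.4 21.2 0 0 0 0.9"

```text
time: 8.22
tool_pos: [0.6028, -0.0209, 0.1773]
ee_rot: [0.989, 0.149, 0.0, -0.0]
force: [0.9, 1.7, -5.0]
grip_width: 0.0272
grip_force: 40.8
```

Bar is moving with little force. I'll continue along the arc.

send_rows --pt "1.6 0.5 21.2 0 0 0 0.9" --pt "4.6 1.4 20.7 0 0 0 0.9" --pt "7.5 2.3 19.7 0 0 0 0.9" --pt "10.2 3.1 18.4 0 0 0 0.9" --pt "12.7 3.9 16.6 0 0 0 0.9"

```text
time: 8.85
tool_pos: [0.6403, -0.0096, 0.2753]
ee_rot: [0.989, 0.149, 0.001, -0.0]
force: [3.0, 1.8, -8.5]
grip_width: 0.0272
grip_force: 39.9
```

send_rows --pt "14.9 4.6 14.4 0 0 0 0.9" --pt "16.7 5.1 12 0 0 0 0.9" --pt "18.3 5.6 9.3 0 0 0 0.9"

```text
time: 9.22
tool_pos: [0.6899, 0.0054, 0.3111]
ee_rot: [0.989, 0.149, 0.001, -0.0]
force: [-1.9, 0.9, -6.7]
grip_width: 0.0273
grip_force: 39.8
```

send_rows --pt "19.3 5.9 6.3 0 0 0 0.9" --pt "20.1 6.2 3.3 0 0 0 0.9" --pt "4 1.2 0 0 0 0 0.9" --pt "0 0 0 0 0 0 0.9"

```text
time: 9.72
tool_pos: [0.7316, 0.0181, 0.3212]
ee_rot: [0.989, 0.149, -0.0, 0.0]
force: [-13.0, -2.0, 5.6]
grip_width: 0.0271
grip_force: 40.3
```

```bash
python3 - <<'E'
from h import *
s=get_state();P=np.load("P.npy")
g=np.array(s["tool_pos"])+Ro.from_quat(s["ee_rot"]).apply([0,0,-.0187])
d=deckR(P[2]).T@(g-world(PT["bar_hinge"],P))*1000
print(d,np.hypot(d[0],d[2]),np.arctan2(30,-140)-0, (np.arctan2(30,-140)-np.arctan2(d[2],d[0])),s["force"])
E
```

```text
[ 61.29263543  -0.5505227  130.76433905] 144.41641016921758 2.930499320367047 1.7980198130311558 [-13.01004948  -2.02649405   5.6048354 ]
```

The bar is at its stop: 13 N, measured at about 1.79 rad. I'll release it, go straight up and move over the beaker.

send_rows --pt "-2.5 -0.8 0 0 0 0 0.9" --pt "0 0 0 0 0 0 -0.2" --pt "0 0 0 0 0 0 -0.2" --pt "0 0 50 0 0 0 -0.2" --pt "0 0 50 0 0 0 -0.2"

```text
time: 10.35
tool_pos: [0.7305, 0.0169, 0.4191]
ee_rot: [0.989, 0.148, -0.0, 0.0]
force: [1.4, 0.3, 1.0]
grip_width: 0.051
grip_force: 0.0
```

send_rows --pt "-15 -48 0 0 0 0 -1" --pt "-15 -50 -20 0 0 0 -1" --pt "-17 -50 -30 0 0 0 -1" --pt "-17 -50 -30 0 0 0 -1" --pt "-17 -50 -30 0 0 0 -1"

```text
time: 10.98
tool_pos: [0.649, -0.2326, 0.3074]
ee_rot: [0.989, 0.148, 0.0, 0.0]
force: [0.2, 0.3, -0.6]
grip_width: 0.0853
grip_force: 0.0
```

send_rows --pt "-17 -50 -30 0 0 0 -1" --pt "-10 -10 -30 0 0 0 -1" --pt "0 0 0 0 0 0 -1" --pt "0 0 0 0 0 0 -1"

```text
time: 11.48
tool_pos: [0.624, -0.2893, 0.2496]
ee_rot: [0.989, 0.149, 0.001, 0.0]
force: [-0.2, -0.7, -0.3]
grip_width: 0.0856
grip_force: 0.0
```

```bash
python3 - <<'E'
from h import *
s=get_state();print(s["time"],s["tool_pos"],Ro.from_quat(s["ee_rot"]).as_matrix().round(3).tolist())
p=camera_params("wrist");im=snapshot("wrist")
r=landmark_of("wrist","beaker_mid");print([(px(d).round(1),d["conf"],onplane(p,px(d),.042)) for d in r[:2]])
for d in trace("wrist","beaker_mid")[:1]:
    m=d["mask"];v,u=np.nonzero(m);print(d["conf"],u.min(),u.max(),v.min(),v.max())
cv2.circle(im,tuple(int(i) for i in proj(p,s["tool_pos"])),3,(0,0,255),-1)
t=snapshot("top");P=np.load("P.npy")
cv2.imwrite("pics/w6.png",cv2.resize(np.hstack([im,t]),(800,300),interpolation=cv2.INTER_AREA));cv2.imwrite("pics/w6full.png",im)
print("bar in top",[(px(d),d["conf"]) for d in landmark_of("top","bar_grip")[:2]],proj("top",world([85+30*np.sin(1.75)-140*np.cos(1.75),0,41+140*np.sin(1.75)+30*np.cos(1.75)],P)))
E
```

```text
11.475 [ 0.6240457  -0.28934042  0.24960065] [[0.955, 0.295, 0.002], [0.295, -0.955, 0.0], [0.002, 0.0, -1.0]]
[(array([282.8, 183.4]), 0.72, array([ 0.62456108, -0.29345256,  0.042     ]))]
0.71 250 315 154 221
bar in top [(array([273.616, 121.716]), 0.82), (array([287.392, 164.388]), 0.62)] [276.04351251 120.38276289]
```

View pics/w6.png

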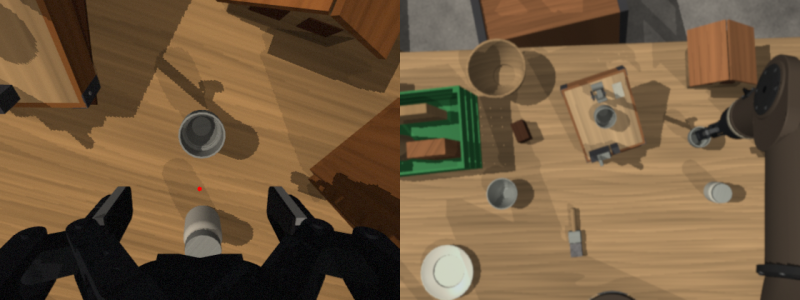

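The left half (wrist) shows the loose beaker at full-resolution (283, 187) and the jar near (283, 330), behind the palm. In the right half (top), the bar is swung back. Fitting the silhouette's bounding box gives a finer centre.

```bash
python3 - <<'E'
from h import *
p=camera_params("wrist");a=np.linspace(0,2*np.pi,60)
def bb(c):
    q=np.array([proj(p,[c[0]+r*np.cos(t),c[1]+r*np.sin(t),z]) for r,z in((.033,.084),(.033,.05),(.027,.05),(.019,0)) for t in a])
    return np.r_[q.min(0),q.max(0)]
r=least_squares(lambda c:bb(c)-[249.5,153.5,315.5,221.5],[.625,-.292]);print(r.x,r.fun)
print(landmark_of("wrist","jar")[:1], get_state()["tool_pos"])
E
```

```text
[ 0.62519165 -0.29275657] [-0.29022208 -0.41493074  0.29112757  0.43977957]
[{'at': [0.5082, 0.7262], 'conf': 0.59}] [ 0.62333233 -0.28990761  0.24886942]
```

send_rows --pt "2 -3 -50 0 0 0 -1" --pt "0 0 -50 0 0 0 -1" --pt "0 0 -50 0 0 0 -1" --pt "0 0 -49 0 0 0 -1" --pt "0 0 0 0 0 0 -1"

```text
time: 12.4
tool_pos: [0.6219, -0.2925, 0.0455]
ee_rot: [0.989, 0.149, -0.003, -0.002]
force: [0.0, -0.5, 1.0]
grip_width: 0.0853
grip_force: 0.0
```

send_rows --pt "0 0 0 0 0 0 0.2" --pt "0 0 0 0 0 0 0.2" --pt "0 0 0 0 0 0 0.2" --grip_force 50

```text
time: 12.78
tool_pos: [0.6265, -0.294, 0.052]
ee_rot: [0.989, 0.148, 0.002, 0.001]
force: [0.2, 0.7, 7.4]
grip_width: 0.0653
grip_force: 56.0
```

```bash
python3 - <<'E'
from h import *
s=get_state();print(s["time"],s["tool_pos"],s["grip_width"],s["grip_force"],s["force"])
im=snapshot("wrist");cv2.imwrite("pics/w7.png",im)
sc=snapshot("scene");u,v=proj("scene",[.625,-.293,.06]);u=int(u);v=int(v)
c=cv2.resize(sc[max(v-60,0):v+60,max(u-80,0):u+80],(560,420),interpolation=cv2.INTER_CUBIC)
cv2.imwrite("pics/w7b.png",cv2.resize(np.hstack([im,c]),(800,300),interpolation=cv2.INTER_AREA))
E
```

```text
12.775 [ 0.62653956 -0.29401217  0.05198156] 0.06532618137507869 56.00103747099638 [0.20671962 0.71891204 7.38660133]
```

View pics/w7b.png

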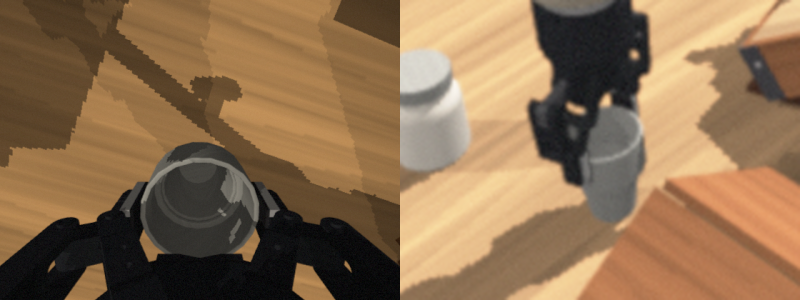

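The beaker is held by the top of its band, with the tips at about z 60 mm. I'll lift it, then check joint margins and where it sits in the hand.

send_rows --pt "0 0 20 0 0 0 0.2" --pt "0 0 50 0 0 0 0.2" --pt "0 0 55 0 0 0 0.2" --pt "0 0 55 0 0 0 0.2" --pt "0 0 50 0 0 0 0.2"

```text
time: 13.5
tool_pos: [0.6244, -0.2936, 0.2834]
ee_rot: [0.989, 0.148, 0.001, 0.001]
force: [0.4, -0.6, -2.0]
grip_width: 0.0654
grip_force: 55.8
```

send_rows --pt "0 0 20 0 0 0 0.2" --pt "0 0 0 0 0 0 0.2" --pt "0 0 0 0 0 0 0.2"

```text
time: 13.88
tool_pos: [0.6239, -0.2936, 0.2984]
ee_rot: [0.989, 0.148, -0.001, -0.0]
force: [0.5, -0.8, -0.9]
grip_width: 0.0656
grip_force: 55.8
```

```bash
python3 - <<'E'
from h import *
s=get_state();print(s["time"],s["tool_pos"],s["grip_width"],s["grip_force"],s["force"],np.round(s["qpos"],2))
T=Ro.from_quat(s["ee_rot"])
p=camera_params("wrist");im=snapshot("wrist");cv2.imwrite("pics/w8.png",im)
for xo in(-4,-2,0,2,4):print(xo,[proj(p,np.array(s["tool_pos"])+T.apply([xo/1000,0,z/1000])).round(1).tolist() for z in(10,-32,52)])
print([(px(d).round(1),d["conf"]) for d in landmark_of("wrist","beaker_mid")[:2]])
m=trace("wrist","beaker_mid")[0]["mask"];v,u=np.nonzero(m);print(u.min(),u.max(),v.min(),v.max())
a=np.linspace(0,2*np.pi,60)
def bb(c):
    q=np.array([proj(p,np.array(s["tool_pos"])+T.apply([c[0]+r*np.cos(t),r*np.sin(t),c[1]-z])) for r,z in((.033,.042),(.033,.008),(.027,.008),(.019,-.042)) for t in a])
    return np.r_[q[:,1].min(),q[:,1].max(),q[:,0].max()-q[:,0].min()]
print(bb([0,.01]),bb([-.002,.01]),bb([.002,.01]))
E
```

```text
13.875 [ 0.62389808 -0.29356211  0.29836714] 0.06559912363025155 55.77623223938019 [ 0.50193228 -0.84359521 -0.93789605] [ 0.56  0.53 -0.33  1.27  0.17  1.37 -1.04]
-4 [[279.6, 262.7], [279.8, 308.6], [279.4, 234.7]]
-2 [[279.6, 259.2], [279.8, 304.2], [279.4, 231.8]]
0 [[279.6, 255.7], [279.8, 299.8], [279.4, 228.9]]
2 [[279.6, 252.2], [279.8, 295.3], [279.4, 226.0]]
4 [[279.6, 248.6], [279.8, 290.8], [279.5, 223.0]]
[(array([275.5, 257.5]), 0.59)]
197 361 198 360
[198.19753188 368.23559521 166.88286948] [202.30902092 372.09729218 166.15428666] [194.05572227 364.34235374 167.61787007]
```

View pics/w8.png

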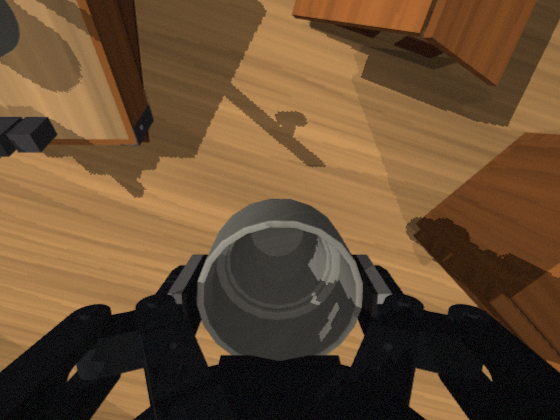

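```bash
python3 - <<'E'
from h import *
s=get_state();p=camera_params("wrist");T=Ro.from_quat(s["ee_rot"]);a=np.linspace(0,2*np.pi,120)
print(s["tool_pos"])
for zo in(.007,.010,.013):
  for r,z in((.033,.042),(.030,.042),(.033,.008)):
    q=np.array([proj(p,np.array(s["tool_pos"])+T.apply([r*np.cos(t),r*np.sin(t),zo-z])) for t in a]);print(zo,r,z,q.min(0).round(1),q.max(0).round(1))
im=cv2.imread("pics/w8.png");g=cv2.cvtColor(im,cv2.COLOR_BGR2GRAY);print(g[192:240,280].tolist(),g[340:368,280].tolist())
E
```

```text
[ 0.62391201 -0.29352495  0.29759028]
0.007 0.033 0.042 [194.3 223.2] [365.1 373.8]
0.007 0.03 0.042 [202.1 231. ] [357.3 367.8]
0.007 0.033 0.008 [212.1 199.8] [347.  323.2]
0.01 0.033 0.042 [196.3 220.6] [363.1 368.3]
0.01 0.03 0.042 [203.9 228.3] [355.5 362.5]
0.01 0.033 0.008 [213.3 198.2] [345.8 319.6]
0.013 0.033 0.042 [198.1 218.1] [361.2 363.1]
0.013 0.03 0.042 [205.6 225.6] [353.8 357.3]
0.013 0.033 0.008 [214.5 196.7] [344.6 316.2]
[123, 124, 126, 131, 126, 129, 119, 88, 74, 70, 72, 73, 70, 71, 73, 70, 68, 70, 69, 71, 68, 69, 69, 68, 68, 69, 73, 72, 90, 129, 134, 131, 125, 125, 116, 98, 66, 68, 67, 67, 69, 68, 65, 73, 70, 65, 71, 67] [56, 49, 52, 50, 52, 51, 50, 47, 51, 54, 48, 53, 51, 51, 53, 49, 51, 48, 51, 51, 42, 6, 13, 13, 17, 9, 13, 9]
```

The grasp is centred and straight: the rim edge is predicted at 220.6 and measured at 220, and beaker_mid is about 11 mm ahead of the TCP. I'll carry it over while turning 45° about vertical, which keeps the camera clear of the bar, then tilt to the slope.

send_rows --pt "-5 40 1 0 0 9 0.2" --pt "-5 40 1 0 0 9 0.2" --pt "-5 40 0 0 0 9 0.2" --pt "-5 40 0 0 0 9 0.2" --pt "-4 40 0 0 0 9 0.2"

```text
time: 14.65
tool_pos: [0.5999, -0.0925, 0.3002]
ee_rot: [0.856, 0.518, -0.001, -0.0]
force: [0.3, 0.0, -1.5]
grip_width: 0.0651
grip_force: 55.8
```

send_rows --pt "0 16 0 2.1 -6.85 0 0.2" --pt "0 16 0 2.1 -6.85 0 0.2" --pt "0 16 0 2.1 -6.85 0 0.2" --pt "0 16 0 2.1 -6.85 0 0.2" --pt "0 0 0 0 0 0 0.2"

```text
time: 15.28
tool_pos: [0.5977, -0.0297, 0.299]
ee_rot: [0.831, 0.5, 0.238, 0.059]
force: [0.9, -0.3, 0.2]
grip_width: 0.0655
grip_force: 55.8
```

send_rows --pt "0 0 0 0 0 0 0.2" --pt "0 0 0 0 0 0 0.2"

```text
time: 15.52
tool_pos: [0.6018, -0.03, 0.3016]
ee_rot: [0.83, 0.499, 0.24, 0.06]
force: [-0.4, -0.3, -1.5]
grip_width: 0.0653
grip_force: 55.8
```

```bash
cat > chk.py <<'E'
from h import *
s=get_state();P=np.load("P.npy");D=deckR(P[2]);T=Ro.from_quat(s["ee_rot"]);z=T.apply([0,0,1])
print(s["time"],s["tool_pos"],s["force"],s["grip_width"],s["grip_force"],np.round(s["qpos"],2))
mid=np.array(s["tool_pos"])+.011*z
print("mid deck",D.T@(mid-world([0,0,0],P))*1000,"axis",D.T@z, "world corr rotvec deg",np.degrees(np.cross(z,-D[:,2])))
print("need to (10,0,96):",(world([10,0,96],P)-mid)*1000)
E
python3 chk.py; python3 - <<'E'
from h import *
P=np.load("P.npy");p=camera_params("wrist")
cv2.imwrite("pics/w9.png",snapshot("wrist"))
for n in("stack_mouth","tab_grip"):print(n,[(px(d).round(1),d["conf"]) for d in landmark_of("wrist",n)[:2]],proj(p,world(dict(PT,tab_grip=[-100,54,74])[n],P)))
snapshot("top")
for n in("stack_mouth","tab_grip"):print(n,[(px(d).round(1),d["conf"]) for d in landmark_of("top",n)[:2]],proj("top",world(dict(PT,tab_grip=[-100,54,74])[n],P)))
E
```

```text
15.525 [ 0.60175489 -0.02995369  0.30157082] [-0.42982827 -0.32987311 -1.47310596] 0.06526855744196262 55.84365998579415 [ 0.69  0.18 -0.71  1.91 -0.05  0.61 -0.44]
mid deck [  6.58776308  -7.76834502 193.44008517] axis [ 1.05811383e-04 -1.96185959e-03 -9.99998070e-01] world corr rotvec deg [0.0923738  0.03514011 0.05389044]
need to (10,0,96): [ 45.14674527  22.20768546 -83.87580606]
stack_mouth [(array([274.6, 184.9]), 0.98)] [275.99419071 182.24694023]
tab_grip [(array([149., 234.]), 0.81)] [149.10990611 233.84071792]
stack_mouth [(array([288. , 167.6]), 0.96), (array([281.6, 223.1]), 0.42)] [287.84310977 164.96079803]
tab_grip [(array([279.4, 223.3]), 0.46)] [281.42116771 225.16765029]
```

View pics/w9.png

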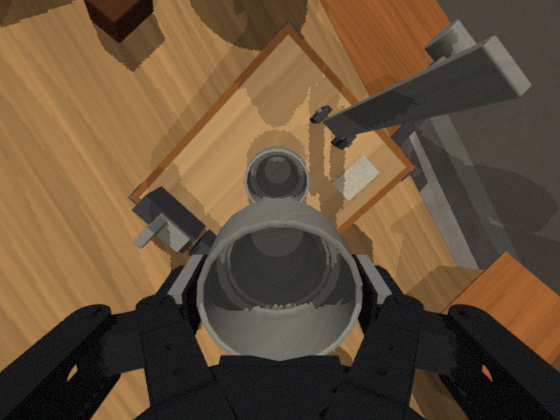

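The view shows the fixed beaker's rim with left edge about 246, right about 309 and top about 147, just ahead of the held one. The bar is clear to the right. I'll check the rim edges against the model.

```bash
python3 - <<'E'
from h import *
P=np.load("P.npy");p=camera_params("wrist");a=np.linspace(0,2*np.pi,180)
im=cv2.imread("pics/w9.png");
for dx,dy in((0,0),(-4,0),(0,4)):
    q=np.array([proj(p,world([10+dx+33*np.cos(t),dy+33*np.sin(t),34],P)) for t in a]);print(dx,dy,q.min(0).round(1),q.max(0).round(1),q[q[:,0].argmin()].round(1))
q=np.array([proj(p,world([10+33*np.cos(t),33*np.sin(t),34],P)) for t in a])
c=im[130:215,225:335].copy();c=cv2.resize(c,None,fx=6,fy=6,interpolation=cv2.INTER_CUBIC)
for u,v in q:cv2.circle(c,(int((u-225+.5)*6),int((v-130+.5)*6)),1,(0,0,255),-1)
cv2.imwrite("pics/w9c.png",c)
E
```

```text
0 0 [244.2 148.6] [310.2 213.6] [244.2 180.9]
-4 0 [241.4 151.6] [307.3 216.3] [241.4 183.7]
0 4 [241.2 145.7] [307.4 211. ] [241.2 178.1]
```

View pics/w9c.png

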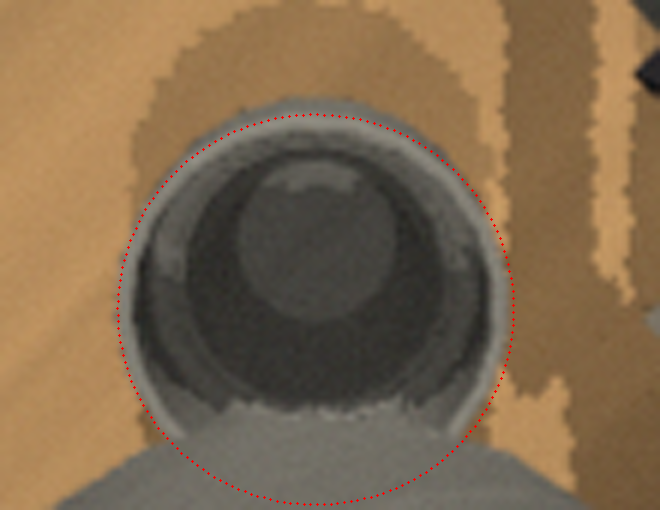

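The model circle lies on the rim to within half a pixel, so the fit holds. Moving to the pre-insertion pose.

send_rows --pt "15 7.4 -28 0 0 0 0.2" --pt "15 7.4 -28 0 0 0 0.2" --pt "15 7.4 -28 0 0 0 0.2" --pt "0 0 0 0 0 0 0.2" --pt "0 0 0 0 0 0 0.2"

```text
time: 16.45
tool_pos: [0.6457, -0.0074, 0.2177]
ee_rot: [0.83, 0.5, 0.24, 0.06]
force: [0.3, 0.2, -0.8]
grip_width: 0.0653
grip_force: 56.0
```

```bash
python3 chk.py
```

```text
16.45 [ 0.6456952  -0.00740425  0.21773153] [ 0.3162626   0.16378624 -0.83158695] 0.0653445789476471 56.016606460653975 [ 0.49  0.33 -0.6   1.95  0.15  0.43 -0.65]
mid deck [ 9.10119207  0.68219983 96.53550406] axis [ 5.81470873e-04 -2.23879334e-03 -9.99997325e-01] world corr rotvec deg [0.09755857 0.06530229 0.06149755]
need to (10,0,96): [ 1.20114625 -0.34020682 -0.03903755]
```

send_rows --pt "5.6 1 -8.8 0 0 0 0.2" --pt "4.6 1.4 -8.8 0 0 0 0.2" --pt "4.6 1.4 -8.8 0 0 0 0.2" --pt "4.6 1.4 -8.8 0 0 0 0.2" --pt "0 0 0 0 0 0 0.2"

```text
time: 17.08
tool_pos: [0.6648, -0.0019, 0.1807]
ee_rot: [0.83, 0.5, 0.24, 0.059]
force: [-0.4, -0.2, -1.0]
grip_width: 0.0654
grip_force: 56.0
```

```bash
python3 chk.py
```

```text
17.075 [ 0.66476247 -0.00186616  0.18068173] [-0.37882739 -0.20659604 -0.9817799 ] 0.06539066255929761 56.036417813423895 [ 0.41  0.4  -0.53  1.95  0.21  0.36 -0.7 ]
mid deck [ 8.74049621  0.30586658 54.503913  ] axis [-0.00118277 -0.00133858 -0.9999984 ] world corr rotvec deg [ 0.08442194 -0.04467136  0.0367695 ]
need to (10,0,96): [-17.84692503  -5.88268973  37.02008062]
```

send_rows --pt "3.1 1 -3.9 0 0 0 0.2" --pt "2.3 0.7 -4.4 0 0 0 0.2" --pt "2.3 0.7 -4.4 0 0 0 0.2" --pt "2.3 0.7 -4.4 0 0 0 0.2" --pt "0 0 0 0 0 0 0.2"

```text
time: 17.7
tool_pos: [0.6749, 0.0009, 0.1642]
ee_rot: [0.83, 0.5, 0.24, 0.06]
force: [-0.4, -0.0, -0.9]
grip_width: 0.0651
grip_force: 56.0
```

```bash
python3 chk.py
```

```text
17.7 [0.67489368 0.00090706 0.16423454] [-0.43255096 -0.02887379 -0.86614311] 0.06507473035036328 56.03686053176716 [ 0.37  0.43 -0.5   1.95  0.24  0.33 -0.73]
mid deck [10.07666779 -0.06816753 35.03738157] axis [-3.68553542e-04 -1.98328372e-03 -9.99997965e-01] world corr rotvec deg [0.10148942 0.00951259 0.05447894]
need to (10,0,96): [-27.98774193  -8.65147644  53.46297436]
```

Nine mm left and no contact. Going on in small steps.

send_rows --pt "1.4 0.4 -2.6 0 0 0 0.2" --pt "1.4 0.4 -2.6 0 0 0 0.2" --pt "0 0 0 0 0 0 0.2"

```text
time: 18.08
tool_pos: [0.6777, 0.0017, 0.1593]
ee_rot: [0.83, 0.5, 0.24, 0.06]
force: [-0.3, 0.2, -0.7]
grip_width: 0.0651
grip_force: 56.0
```

send_rows --pt "1 0.3 -1.8 0 0 0 0.2" --pt "0.7 0.2 -1.3 0 0 0 0.2" --pt "0 0 0 0 0 0 0.2"

```text
time: 18.45
tool_pos: [0.6795, 0.0022, 0.1563]
ee_rot: [0.83, 0.5, 0.24, 0.06]
force: [0.3, -0.4, -0.2]
grip_width: 0.0653
grip_force: 56.0
```

```bash
python3 chk.py
```

```text
18.45 [0.67945351 0.002167   0.15629057] [ 0.28712464 -0.43813421 -0.19530327] 0.0653344603357483 56.03707485130144 [ 0.36  0.45 -0.48  1.95  0.25  0.31 -0.74]
mid deck [10.42207556 -0.2242842  25.79907854] axis [ 4.70698197e-05 -2.18347047e-03 -9.99997615e-01] world corr rotvec deg [0.10401352 0.03524252 0.05997788]
need to (10,0,96): [-32.55205599  -9.91050287  61.4047507 ]
```

send_rows --pt "0.5 0.1 -0.9 0 0 0 0.2" --pt "0.5 0.1 -0.9 0 0 0 0.2" --pt "0 0 0 0 0 0 0.2"

```text
time: 18.82
tool_pos: [0.6801, 0.0022, 0.1553]
ee_rot: [0.83, 0.5, 0.24, 0.06]
force: [-9.8, -1.2, 9.2]
grip_width: 0.0653
grip_force: 57.0
```

send_rows --pt "0.5 0.1 -0.9 0 0 0 0.2" --pt "0 0 0 0 0 0 0.2"

```text
time: 19.08
tool_pos: [0.6802, 0.0023, 0.1551]
ee_rot: [0.83, 0.5, 0.24, 0.06]
force: [-19.2, -2.6, 20.7]
grip_width: 0.0654
grip_force: 58.1
```

Firm seating at about 27 N along the slope's normal, at the expected depth. I'll relax, open, and back off along the axis.

send_rows --pt "-1.2 -0.3 1.4 0 0 0 0.2" --pt "0 0 0 0 0 0 0.2" --pt "0 0 0 0 0 0 -1" --pt "0 0 0 0 0 0 -1" --pt "0 0 0 0 0 0 -1"

```text
time: 19.7
tool_pos: [0.6798, 0.0022, 0.155]
ee_rot: [0.83, 0.5, 0.24, 0.06]
force: [1.0, 0.5, -0.3]
grip_width: 0.0857
grip_force: 0.0
```

send_rows --pt "-4.6 -1.4 8.8 0 0 0 -1" --pt "-11 -3.4 21 0 0 0 -1" --pt "-18 -5.6 35 0 0 0 -1" --pt "-23 -7 44 0 0 0 -1" --pt "-20 -6 30 0 0 0 -1"

```text
time: 20.32
tool_pos: [0.6027, -0.0212, 0.2964]
ee_rot: [0.83, 0.5, 0.241, 0.061]
force: [-0.3, -1.4, -0.3]
grip_width: 0.0855
grip_force: 0.0
```

send_rows --pt "-20 -6 10 0 0 0 -1" --pt "0 0 0 0 0 0 -1" --pt "0 0 0 0 0 0 -1"

```text
time: 20.7
tool_pos: [0.5833, -0.0274, 0.3039]
ee_rot: [0.83, 0.499, 0.24, 0.06]
force: [0.2, -0.2, 0.1]
grip_width: 0.0855
grip_force: 0.0
```

```bash
python3 - <<'E'
from h import *
s=get_state();print(s["time"],s["tool_pos"],s["force"],s["grip_width"])
P=np.load("P.npy");p=camera_params("wrist");im=snapshot("wrist");a=np.linspace(0,2*np.pi,180)
for n in("beaker_mid","bar_grip","tab_grip"):print(n,[(px(d).round(1),d["conf"]) for d in landmark_of("wrist",n)[:2]],proj(p,world(dict(PT,beaker_mid=[10,0,26],bar_grip=[85+30*np.sin(1.75)-140*np.cos(1.75),0,41+140*np.sin(1.75)+30*np.cos(1.75)],tab_grip=[-100,54,74])[n],P)))
for t in a:
    u,v=proj(p,world([10+33*np.cos(t),33*np.sin(t),68],P));cv2.circle(im,(int(u+.5),int(v+.5)),0,(0,0,255),-1)
sc=snapshot("scene");u,v=[int(i) for i in proj("scene",world([0,0,60],P))]
c=cv2.resize(sc[v-75:v+75,u-100:u+100],(560,420),interpolation=cv2.INTER_CUBIC)
cv2.imwrite("pics/fin.png",cv2.resize(np.hstack([im,c]),(800,300),interpolation=cv2.INTER_AREA))
E
```

```text
20.7 [ 0.58332052 -0.02740817  0.30388202] [ 0.16713264 -0.21321147  0.1239299 ] 0.08548370475807718
beaker_mid [(array([287.4, 173.8]), 0.97)] [290.49797011 174.96691642]
bar_grip [(array([479.3,  50.8]), 0.92)] [475.03855354  51.22313116]
tab_grip [(array([170.8, 224.6]), 0.68)] [168.89151351 225.93222815]
```

View pics/fin.png

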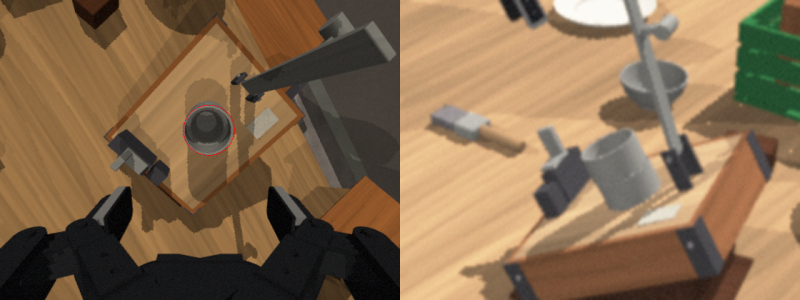

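The views show the beaker nested square to the slope, with its rim on the model circle at about (290, 182) in the wrist view. Bar and tab are open and the gripper is clear. Handing in.

```bash
python3 -c "
from workcell import *
print(job_done())"
```

```text
the job is handed in; nothing more can be done
None
```

The job is handed in at about 21 s: the tab is fully across, the bar is back at its stop, and the beaker is nested upright to the slope with the gripper clear; I did not re-measure the bowl, jar or block at the end.

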